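# Load the treat dispenser and clamp the cartridge home

## Task

Load the treat dispenser: stand the treat cartridge on its feet in the open loading end of the track, nose towards the clamp, and let go; then slide it along the track until it drops into its seat, and only then swing the clamp over and press it fully shut, so that it drives the cartridge home and stays shut. Leave the other things on the counter where they are and do not tip the cartridge over.

Things in the scene. Friction and masses are not known exactly. Their poses are not given: they have to be found in the camera images.
- dispenser: Grey plastic treat dispenser, fixed, 150 (x) by 275 (y) by 100 mm. Origin on the counter below the track's centre line, z up. The open-topped track runs along its y at x = 0, from its open loading end at y = -140 to an end block (y = 95 to 135, top z = 100, with a button not needed here). Rails beside it reach x = +-75, tops at z = 82. The cartridge is slid towards +y.
- track_load (a point): Point on the floor of the loading end, at (0, -95, 60) mm in the dispenser's frame; same axes. The loading end runs from y = -140 to -60, 60 mm between the rails; guides then taper it, to 46 mm at y = -25 and beyond. The floor is at z = 60 all along.
- track_mid (a point): Point at (0, 30, 60) mm in the dispenser's frame, where the seat is on average: three sockets for the feet (1.8 mm play) in an adjustable aluminium floor plate. Its true place is not reported: up to 16 mm either way along y, to be found by feel or eye. The cartridge drops 6 mm into it onto a spring floor (4 to 8 N) and slides no farther; the clamp drives it 8 mm more, its feet to z = 46.
- cartridge: White plastic treat cartridge, 44 (its x) by 70 (its y) by 64 mm tall, about 0.22 kg, standing on three feet 14 mm tall. Origin at the middle, level with the underside of the feet, z up. The tall body spans y = -35 to 23, z = 14 to 64, with a flat top and flat rear face. Grip it across its 44 mm width. It fits its seat only with its y axis along the dispenser's y axis.
- cartridge_nose (a point): Middle of the front face of the cartridge's nose, 35 mm ahead of its origin and 27 mm up. The nose is a lower step, top at 40 mm, y = 23 to 35. Feet: one in the middle in front (16 mm wide, y = 18 to 30), two at the sides behind (10 mm wide, flush with the sides, y = -32 to -20); the sockets are laid out alike.
- clamp (a joint): Angle of the steel clamp in rad: 0 = shut (level, at its stop), at the start about 1.75 to 2.1 = standing open, leaning back towards the robot's side of the dispenser. A stiff friction hinge (about 0.5 N m): it stays where it is left. Shutting it on the cartridge takes about 6 to 10 N at the free edge.
- clamp_hinge (a point): Point on the clamp's hinge axis, at x = -55, y = 30, z = 116 mm in the dispenser's frame; the axis is parallel to the dispenser's y. Shut, the clamp reaches from here to the dispenser's +x, over the track.
- clamp_tip (a point): Middle of the clamp's free edge, a round lip 10 mm thick, 100 mm from the hinge axis. The clamp is a plate 44 mm wide (along the hinge) and 6 mm thick, centred on the hinge axis, with a 3 mm pad under its middle.
- bowl: Bystander: turquoise stoneware bowl, 124 mm across, 55 mm high, origin under its centre.
- brush: Bystander: slicker brush lying with its bristles down, rubber head 85 by 50 mm (its +x), wooden handle (to -x), 190 mm long, 24 mm high; origin on the counter near its middle.
- tag_clip: Bystander: steel tag clip lying flat, 90 mm long, 8 mm thick; origin at its middle.
- canister: Bystander: closed tin canister, 80 mm across, 115 mm high, origin under its centre.
- balm_jar: Bystander: small jar, 56 mm across, 45 mm high, origin under its centre.
- scoop: Bystander: scoop spoon lying flat, 200 mm long, origin on the counter.
- shampoo: Bystander: upright bottle, 60 mm across, 170 mm high, origin under its centre.

How it is judged:
On the way, in this order (a step that is already met when the one before it is completed fails the run):
1. the cartridge stands released in the loading end of the track (y of cartridge in the frame of dispenser between -0.15 and -0.045 m and x of cartridge in the frame of dispenser between -0.013 and 0.013 m and z of cartridge in the frame of dispenser between 0.057 and 0.064 m and angle between cartridge's own z axis and vertical below 0.12 rad and contact force between the fingers and cartridge below 0.2 N), for 0.2 s.
2. the cartridge has been slid along and has dropped into its seat, the clamp still open (y of cartridge in the frame of dispenser above 0.008 m and z of cartridge in the frame of dispenser below 0.0565 m and angle between cartridge's own z axis and vertical below 0.1 rad and value of joint clamp above 0.8 rad), for 0.2 s.
At the end, for the whole second after the job is handed in: The clamp is shut (below 0.06 rad) and stays so; the cartridge is upright (within 0.06 rad) and at rest in its seat, driven home to within 2.5 mm of its full depth (value of joint clamp below 0.06 rad and z of cartridge in the frame of dispenser below 0.0485 m and y of cartridge in the frame of dispenser between 0.008 and 0.052 m and x of cartridge in the frame of dispenser between -0.005 and 0.005 m and angle between cartridge's own z axis and vertical below 0.06 rad and linear speed of cartridge below 0.02 m/s); the robot touches nothing.
It fails at once if the cartridge is tipped over (angle between cartridge's own z axis and vertical above 0.7 rad).
It fails at once if a bystander is shifted by more than 30 mm (distance of any of bowl, brush, tag_clip, canister, balm_jar, scoop, shampoo from where it was at the start of the episode above 0.03 m).
It also fails if it takes over 67 s, if anything falls off the work surface, if the arm or the gripper's body presses on something with over 40 N, if the wrist force passes 120 N, or if a joint passes its speed limit or range.

## Robot

A 7-joint arm with a two-finger parallel gripper is mounted at the origin on the work surface. World frame = base frame: x ahead of the robot, y to its left, z up, the work surface at z = 0. Lengths are in m, angles in rad, forces in N, time in s.
With the tool pointing down it reaches from about 0.425 to 0.925 m from the base axis. Payload 6.8 kg.
Tool frame: the origin (TCP) lies at the very end of the fingers, on their centre line; the grasp point (between the pads) lies 19 mm behind it; z points along the fingers, y is the line along which they close (so a half turn about z gives the same grasp; the last joint's range is limited). The gripper opens to 85 mm and grips with 20 to 120 N. Pads are 22 mm wide; open, the fingers measure 114 mm over their backs; the gripper's body (76 mm by 85 mm) begins 54 mm behind the grasp point. The pads swing forward as they close: fully open they stand 13 mm farther back than shut.
Start: joints at [1.035, 0.477, 0.022, 1.555, -0.011, 1.109, -0.083], TCP at [0.28, -0.614, 0.231] pointing down, gripper open.
Joint ranges: [-2.96, 2.96], [-0.34, 2.1], [-1.41, 1.46], [0.24, 2.44], [-1.37, 4.51], [0.17, 1.92], [-2.96, 2.96]. Speed limits (rad/s): [2.39, 2.39, 3.14, 3.14, 3.14, 3.14, 3.14].

## Interface

Orientations are given as a unit quaternion [w, x, y, z].
In Python, from station import readout, viewer, bot gives the robot as it stands. The module is installed in compiled form; this text tells all that it offers.
- The arm moves only by the shell command python3 -m handwheel 'ROWS' [FORCE]. ROWS is JSON, a list of rows, each a list of 3 entries, a list of its own where there are three numbers: the shift along the tool's x, y, z in mm, then the turn, a rotation vector about the tool's x, y, z in degrees, then the gripper command: -1 is fully open, 1 is shut, values between are in proportion. In form: [[[x, y, z], [ax, ay, az], grip], ...]. A call has 1 to 20 rows; each row is the pose to reach, as a shift and turn from the pose commanded when the call began, along the tool's axes at that moment; what a row does not reach only later rows make up. A row lasts 1/12 s, in which the tool goes at most 41.7 mm and 7.16 degrees, less where a joint would pass 70% of its speed; a pose out of reach is approached as far as the arm can. A call with a gripper value outside its range is refused whole. The fingers move at their own pace and stop on an object; FORCE is the grip in N (left out, the last holds). Time passes only in rows, so rows that repeat a pose let the fingers close. It gives the time, the measured TCP pose, the force and the opening at its end, in the units of the state.
- readout.get_obs(): the state, without advancing time (a new reading comes with each control period).
- viewer.read_camera(name): name is "scene" or "side" or "wrist"; returns a dict with "frame" (400x640x3 uint8, red, green, blue), "fx", "fy", "cx", "cy" (pixels), "dist" ([k1, k2, p1, p2, k3] as OpenCV has them; the pictures are not rectified), "rvec" (rotation vector, rad) and "tvec" (3), from world to camera coordinates, as OpenCV has them; the wrist camera has in their place "tool_from_camera" (4x4, takes a point from camera to tool coordinates, whose origin is the TCP and whose axes are the flange's). Camera axes: x right, y down, z forward; pixel columns grow to the right and rows downward; lengths in m; the calibration is good to about 2 mm. A picture is of the moment at which its call begins: read the wrist's pose just before it. There is no depth.
- bot.hand_in(): hands the job in, once; it reports no verdict.
Trained networks look in a picture, given as the dict that the camera call returned (one of the last four; its "shot" number tells which), for a name from the list of things; names that differ only in an ending like _2 or _b are one class to them, and where a whole thing is asked for, a point or a joint stands for the part that bears it (a point fixed in the world has none). Each returns a list of dicts, best first, with "score" (0 to 1); they miss things now and then, are a little off and sometimes report something else, mostly with a low value. They report only what shows in the picture. A call takes as long as a camera call.
- viewer.search_frame(picture, target): "rect" ([centre column, centre row, width, height] in pixels, round what is visible of it).
- viewer.outline_of(picture, target): "mask" (400x640 bool, what is visible of it) and "rect" ([centre column, centre row, width, height] in pixels, round what is visible of it).
The state is a dict: "t": time; "q": joint angles; "joint_vel": joint speeds; "joint_torque": joint torques, N m; "eef_pos": TCP position; "tool_rot": TCP orientation; "contact_force": force on the tool from outside, world axes, zero at the start; "torque": the same for the moment, N m; "gripper_width": opening from 0.0 (shut) to 1.0 (fully open).
Only numpy, scipy, OpenCV 4.12 (cv2) and the standard library are available. Lean on these libraries where they do the work, as an engineer would, in place of code of your own. Each camera call takes 0.05 s, during which the arm holds its last target. There are 200 camera calls.

## Working session

There is one attempt and no reset: what is moved stays moved. The work goes in short steps, Python scripts to look and compute and a shell command to move; the robot and the scene stay as the last step left them, time stands still between calls to the robot, and variables do not carry over. Pictures are saved under pics/ and viewed, on a budget of 10 in all, crops included, one or two more only if the job needs it, and the job is handed in when it is done.

```bash
mkdir -p pics; ls; cat > h.py <<'E'
import numpy as np, cv2
from scipy.spatial.transform import Rotation as R
from station import readout, viewer, bot
def quat(q): return R.from_quat([q[1],q[2],q[3],q[0]])
def save(c,n): cv2.imwrite(n,c["frame"][:,:,::-1])
def KD(c): return np.array([[c["fx"],0,c["cx"]],[0,c["fy"],c["cy"]],[0,0,1.]]),np.array(c["dist"],float)
def ray(c,uv,o=None):
    K,D=KD(c); p=cv2.undistortPoints(np.array(uv,float).reshape(-1,1,2),K,D).reshape(-1,2)
    d=np.c_[p,np.ones(len(p))]
    if "rvec" in c:
        Rm=cv2.Rodrigues(np.array(c["rvec"],float))[0]; t=np.array(c["tvec"],float).ravel()
        return -Rm.T@t, d@Rm
    T=np.array(c["tool_from_camera"]); Rt=quat(o["tool_rot"]).as_matrix()
    return Rt@T[:3,3]+np.array(o["eef_pos"]), d@(Rt@T[:3,:3]).T
def onz(c,uv,z,o=None):
    C,d=ray(c,uv,o); return C+d*((z-C[2])/d[:,2])[:,None]
def proj(c,P,o=None):
    K,D=KD(c); P=np.array(P,float).reshape(-1,3)
    if "rvec" in c: return cv2.projectPoints(P,np.array(c["rvec"],float),np.array(c["tvec"],float),K,D)[0].reshape(-1,2)
    T=np.array(c["tool_from_camera"]); Rt=quat(o["tool_rot"]).as_matrix()
    M=np.eye(4); M[:3,:3]=Rt; M[:3,3]=o["eef_pos"]; W=np.linalg.inv(M@T)
    return cv2.projectPoints(P,cv2.Rodrigues(W[:3,:3])[0],W[:3,3],K,D)[0].reshape(-1,2)
E
python3 - <<'E'
from h import *
o=readout.get_obs(); print({k:np.round(v,3) for k,v in o.items()})
for n in ["scene","side","wrist"]:
    c=viewer.read_camera(n); save(c,f"pics/{n}0.png")
    for t in ["dispenser","cartridge","clamp"]:
        for r in viewer.search_frame(c,t)[:2]: print(n,t,np.round(r["score"],2),np.round(r["rect"]))
E
```

```text
pics
{'t': np.float64(0.0), 'q': array([ 1.035,  0.478,  0.022,  1.556, -0.012,  1.109, -0.083]), 'joint_vel': array([-0.   , -0.001, -0.002, -0.002,  0.   , -0.001,  0.   ]), 'joint_torque': array([ 0.0000e+00, -5.9644e+01,  1.6080e+00, -2.8119e+01,  1.2000e-02,
        9.0000e-03,  0.0000e+00]), 'eef_pos': array([ 0.28 , -0.614,  0.23 ]), 'tool_rot': array([-0.001,  0.977,  0.212, -0.   ]), 'contact_force': array([0.004, 0.22 , 0.176]), 'torque': array([-0.031, -0.026,  0.044]), 'gripper_width': np.float64(1.001)}
scene dispenser 0.93 [316. 210. 130. 141.]
scene dispenser 0.6 [386. 278.  57.  50.]
scene cartridge 0.7 [168. 249.  42.  37.]
scene clamp 0.57 [309. 167.  30.  48.]
side dispenser 0.64 [330. 232. 102. 114.]
side dispenser 0.34 [251. 205.  52.  37.]
side cartridge 0.71 [430. 174.  23.  32.]
side cartridge 0.29 [252. 204.  55.  36.]
side clamp 0.54 [364. 200.  33.  43.]
```

```bash
python3 - <<'E'
import cv2, numpy as np
a=cv2.imread("pics/scene0.png");b=cv2.imread("pics/side0.png")
a=cv2.resize(a[110:330,120:440],None,fx=2.5,fy=2.5,interpolation=cv2.INTER_CUBIC)
b=cv2.resize(b[120:320,200:500],None,fx=2.6,fy=2.6,interpolation=cv2.INTER_CUBIC)
cv2.imwrite("pics/sc.png",a);cv2.imwrite("pics/sd.png",b)
E
```

```text
(no output)
```

View pics/sc.png

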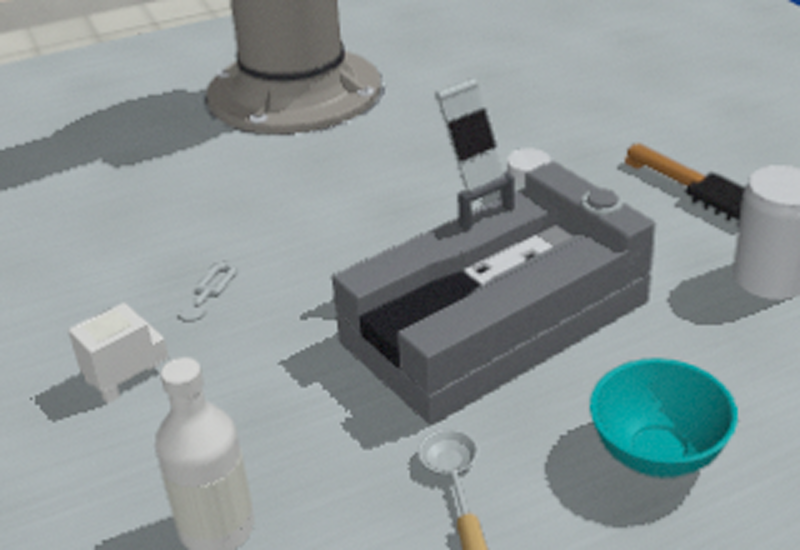

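View pics/sd.png

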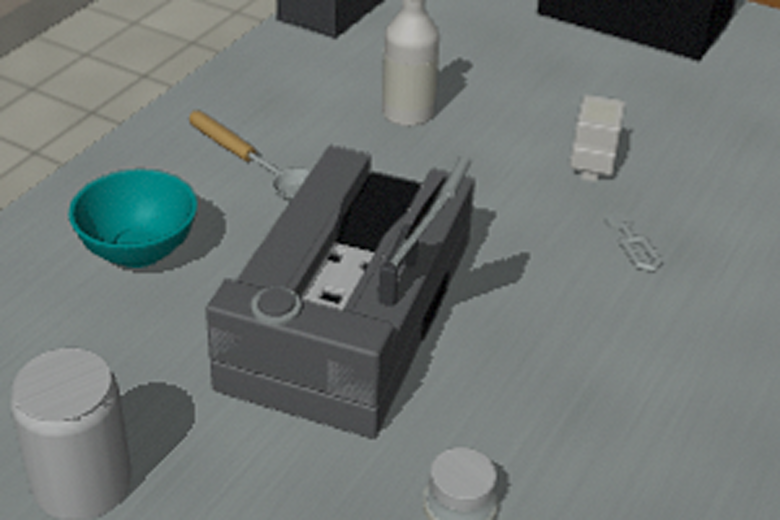

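The scene crop shows the dispenser's loading end at lower left, the end block at upper right, the clamp open on the robot side and the cartridge upright at about (120,350) with its nose to the right. The side crop agrees: the cartridge is at (598,135) with its nose towards that camera. I'll fit poses from the corners.

```bash
cat > fit.py <<'E'
from h import *
from scipy.optimize import least_squares
def fit(views,x0,loss="soft_l1"):
    # views: list of (cam,obs,[(P_local_mm,uv)])
    def f(x):
        r=[]
        for c,o,l in views:
            P=np.array([p for p,_ in l],float)/1000; uv=np.array([u for _,u in l],float)
            W=P@R.from_euler("z",x[2]).as_matrix().T+[x[0],x[1],0 if len(x)<4 else x[3]]
            r.append((proj(c,W,o)-uv).ravel())
        return np.concatenate(r)
    s=least_squares(f,x0,loss=loss); return s.x,f(s.x).reshape(-1,2)
E
python3 - <<'E'
from fit import *
S=viewer.read_camera("scene");D=viewer.read_camera("side")
s=lambda u,v:(120+u/2.5,110+v/2.5); d=lambda u,v:(200+u/2.6,120+v/2.6)
x,r=fit([(S,None,[((75,-140,82),s(432,358)),((75,-140,0),s(432,418)),((-75,-140,82),s(334,278)),((75,135,100),s(653,223)),((75,135,0),s(650,297)),((75,95,100),s(624,249))]),
 (D,None,[((-75,135,100),d(378,351)),((75,135,100),d(208,308)),((-75,135,0),d(378,437)),((75,135,0),d(212,389)),((75,-140,82),d(331,147))])],[.65,0,0.])
print("disp",x,np.degrees(x[2]));print(np.round(r,1).tolist())
x,r=fit([(S,None,[((-22,-35,64),s(70,340)),((-22,23,64),s(124,306)),((22,23,64),s(150,331)),((22,-35,64),s(85,362)),((22,35,40),s(165,347))][:3]),
 (D,None,[((-22,23,64),d(619,127)),((22,23,64),d(577,122)),((-22,-35,64),d(626,98)),((22,-35,64),d(585,95)),((-22,35,40),d(614,150)),((22,35,40),d(573,146))])],[.4,-.45,0.])
print("cart",x,np.degrees(x[2]));print(np.round(r,1).tolist())
for n in ["bowl","brush","tag_clip","canister","balm_jar","scoop","shampoo"]:
    for c in (S,D):
        q=viewer.search_frame(c,n)
        if q: u,v,w,h=q[0]["rect"]; print(n,round(q[0]["score"],2),np.round(onz(c,[(u,v+h/2-5)],0.0)[0],3))
E
```

```text
disp [0.56582077 0.00840105 0.20324069] 11.644833653622362
[[-1.7, 0.4], [-0.1, 4.6], [-2.0, -0.7], [1.2, -1.2], [-0.6, 2.0], [1.2, -5.3], [1.2, 1.0], [-1.1, -0.8], [-0.2, 1.1], [0.2, 1.0], [-1.4, -1.9]]
cart [ 0.47075971 -0.33507392  0.28698229] 16.442873883441596
[[-1.7, -3.6], [-0.3, -1.4], [-0.9, -2.8], [-0.2, 0.3], [-0.5, -0.4], [-0.9, 0.2], [-1.1, -1.1], [-0.0, 1.3], [-0.6, 0.2]]
bowl 0.7 [0.807 0.037 0.   ]
bowl 0.8 [0.788 0.048 0.   ]
brush 0.91 [0.485 0.3   0.   ]
brush 0.86 [0.447 0.344 0.   ]
tag_clip 0.72 [ 0.41  -0.238  0.   ]
tag_clip 0.57 [ 0.368 -0.207  0.   ]
canister 0.62 [0.657 0.287 0.   ]
canister 0.61 [0.636 0.313 0.   ]
balm_jar 0.73 [0.325 0.18  0.   ]
balm_jar 0.86 [0.364 0.163 0.   ]
scoop 0.79 [ 0.849 -0.174  0.   ]
scoop 0.78 [ 0.766 -0.107  0.   ]
shampoo 0.69 [ 0.692 -0.325  0.   ]
shampoo 0.85 [ 0.681 -0.311 -0.   ]
```

```bash
python3 -m handwheel '[[[289,-174,0],[0,0,-82],-1],[[289,-174,0],[0,0,-82],-1],[[289,-174,0],[0,0,-82],-1],[[289,-174,0],[0,0,-82],-1],[[289,-174,0],[0,0,-82],-1],[[289,-174,0],[0,0,-82],-1],[[289,-174,0],[0,0,-82],-1],[[289,-174,0],[0,0,-82],-1],[[289,-174,0],[0,0,-82],-1],[[289,-174,0],[0,0,-82],-1],[[289,-174,0],[0,0,-82],-1],[[289,-174,0],[0,0,-82],-1],[[289,-174,0],[0,0,-82],-1],[[289,-174,0],[0,0,-82],-1],[[289,-174,0],[0,0,-82],-1],[[289,-174,0],[0,0,-82],-1]]'
python3 - <<'E'
from h import *
o=readout.get_obs(); c=viewer.read_camera("wrist"); save(c,"pics/w1.png")
print(np.round(c["tool_from_camera"],3).tolist())
for r in viewer.search_frame(c,"cartridge")[:2]: print(r)
x=[.471,-.335];Rz=R.from_euler("z",16.4,degrees=True).as_matrix()
for P in [(-22,-35,64),(22,-35,64),(22,23,64),(-22,23,64),(-22,35,40),(22,35,40)]: print(P,np.round(proj(c,Rz@(np.array(P)/1000)+[*x,0],o)))
E
```

```text
t: 2.73
eef_pos: [0.4708, -0.336, 0.2313]
tool_rot: [0.0, 0.599, 0.801, -0.0]
contact_force: [0.3, 0.9, -0.3]
gripper_width: 0.998
[[0.0, -0.956, -0.295, 0.076], [1.0, 0.0, -0.001, -0.0], [0.001, -0.295, 0.956, -0.141], [0.0, 0.0, 0.0, 1.0]]
{'rect': [319.9, 172.6, 52.4, 80.7], 'score': 0.64}
{'rect': [262.2, 39.0, 66.5, 78.1], 'score': 0.63}
(-22, -35, 64) [[299. 215.]]
(22, -35, 64) [[347. 215.]]
(22, 23, 64) [[349. 152.]]
(-22, 23, 64) [[298. 152.]]
(-22, 35, 40) [[299. 134.]]
(22, 35, 40) [[347. 134.]]
```

View pics/w1.png

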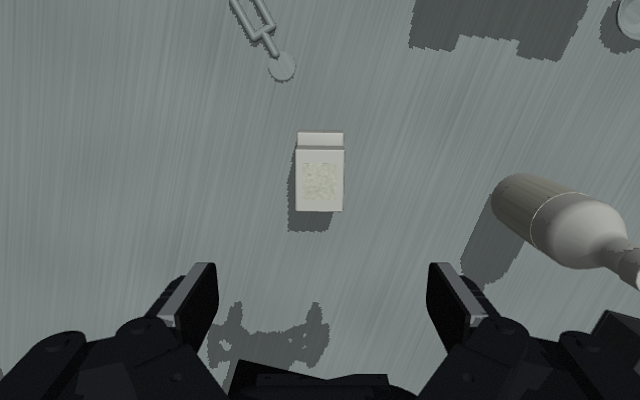

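The wrist view shows the cartridge top at columns 296–344 and rows 150–211, aligned with the gripper and about 3 mm off in tool y. The tag clip at (265,30) is clear. Descending to grasp.

```bash
python3 -m handwheel '[[[0,-3,40],[0,0,0],-1],[[0,-3,80],[0,0,0],-1],[[0,-3,120],[0,0,0],-1],[[0,-3,150],[0,0,0],-1],[[0,-3,175],[0,0,0],-1],[[0,-3,190],[0,0,0],-1],[[0,-3,199],[0,0,0],-1],[[0,-3,199],[0,0,0],-1],[[0,-3,199],[0,0,0],1],[[0,-3,199],[0,0,0],1],[[0,-3,199],[0,0,0],1],[[0,-3,199],[0,0,0],1],[[0,-3,199],[0,0,0],1],[[0,-3,199],[0,0,0],1],[[0,-3,199],[0,0,0],1],[[0,-3,199],[0,0,0],1],[[0,-3,199],[0,0,0],1],[[0,-3,199],[0,0,0],1]]' 30
```

```text
t: 4.33
eef_pos: [0.4688, -0.3374, 0.0338]
tool_rot: [0.001, 0.598, 0.801, -0.0]
contact_force: [-0.7, 0.3, 6.4]
gripper_width: 0.511
```

```bash
python3 -m handwheel '[[[0,0,-30],[0,0,0],1],[[0,0,-70],[0,0,0],1],[[0,0,-110],[0,0,0],1],[[0,0,-150],[0,0,0],1],[[20,30,-190],[0,0,1],1],[[40,55,-200],[0,0,2],1],[[60,80,-200],[0,0,3],1],[[80,105,-200],[0,0,4],1],[[100,130,-200],[0,0,4.8],1],[[120,155,-200],[0,0,4.8],1],[[135,176,-200],[0,0,4.8],1],[[135,176,-200],[0,0,4.8],1],[[135,176,-200],[0,0,4.8],1],[[135,176,-200],[0,0,4.8],1]]'
python3 - <<'E'
from h import *
o=readout.get_obs(); c=viewer.read_camera("wrist"); save(c,"pics/w2.png")
print(o["eef_pos"],o["tool_rot"])
import pickle; pickle.dump((c,o),open("w2.pkl","wb"))
E
```

```text
t: 5.5
eef_pos: [0.5977, -0.1581, 0.232]
tool_rot: [-0.0, 0.631, 0.775, -0.001]
contact_force: [-1.1, -0.4, -1.8]
gripper_width: 0.509
[ 0.59766231 -0.15805919  0.23204068] [-1.71103627e-04  6.31413554e-01  7.75446038e-01 -5.80143747e-04]
```

View pics/w2.png

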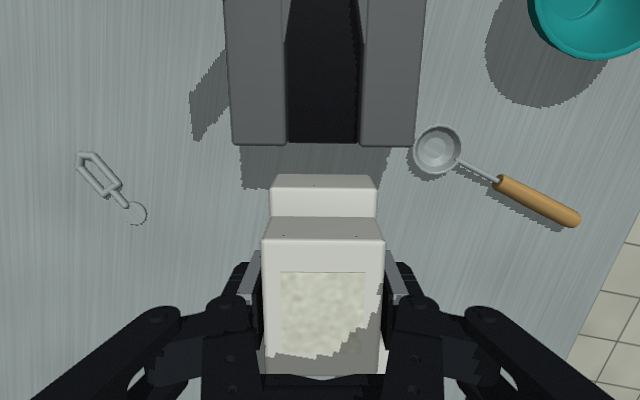

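The wrist view shows the loading-end top corners at (232,144), (413,146) and the inner ones at (287,143), (358,143). I'll compute the dispenser pose and also check the held cartridge.

```bash
cat > m.py <<'E'
from h import *; import pickle
c,o=pickle.load(open("w2.pkl","rb"))
P=onz(c,[(232,144),(413,146),(287,143),(358,143),(222,2),(427,2)],.082,o); print(np.round(P,4))
l=P[4]-P[0];r=P[5]-P[1];w=P[1]-P[0]
print("yaws",np.degrees(np.arctan2(-l[0],l[1])),np.degrees(np.arctan2(-r[0],r[1])),np.degrees(np.arctan2(w[1],w[0])),"width",np.linalg.norm(w),np.linalg.norm(P[3]-P[2]))
m=(P[0]+P[1]+P[2]+P[3])/4
for a in (11.,11.6,12.5): print(a,m+R.from_euler("z",a,degrees=True).apply([0,.140,0]))
# gripper in tool coords
q=quat(o["tool_rot"]); print("toolyaw(y axis)",np.degrees(np.arctan2(*q.as_matrix()[[1,0],1])))
# cartridge nose top corners: local z 40/64 -> world z = tcp-.034+z
for uv,z in [((262,240),64),((384,240),64),((270,216),40),((377,216),40),((274,176),40),((376,176),40)]:
    p=onz(c,[uv],o["eef_pos"][2]-.034+z/1000,o)[0]; print(uv,np.round(q.inv().apply(p-o["eef_pos"])*1000,1))
E
python3 m.py
```

```text
[[ 0.5184 -0.1409  0.082 ]
 [ 0.6631 -0.1125  0.082 ]
 [ 0.5621 -0.1309  0.082 ]
 [ 0.6187 -0.1192  0.082 ]
 [ 0.4984 -0.0402  0.082 ]
 [ 0.6438 -0.0102  0.082 ]]
yaws 11.267275123711181 10.64538556317618 11.082308621750395 width 0.14740805842507504 0.05778298704034124
11.0 [0.56385179 0.0115539  0.082     ]
11.6 [0.56241414 0.01126663 0.082     ]
12.5 [0.5602635  0.01080754 0.082     ]
toolyaw(y axis) 11.690989684270578
(262, 240) [ 27.  -20.7 -30. ]
(384, 240) [ 27.1  20.5 -30. ]
(270, 216) [ 27.  -21.4  -6. ]
(377, 216) [27.  21.6 -6. ]
(274, 176) [ 43.5 -19.1  -6. ]
(376, 176) [43.5 20.5 -6. ]
```

```bash
python3 -m handwheel '[[[30,0,0],[0,0,0.7],1],[[60,0,0],[0,0,0.7],1],[[73,0,0],[0,0,0.7],1],[[73,0,0],[0,0,0.7],1],[[73,0,30],[0,0,0.7],1],[[73,0,60],[0,0,0.7],1],[[73,0,90],[0,0,0.7],1],[[73,0,110],[0,0,0.7],1],[[73,0,122],[0,0,0.7],1],[[73,0,130],[0,0,0.7],1],[[73,0,133],[0,0,0.7],1],[[73,0,133],[0,0,0.7],1],[[73,0,133],[0,0,0.7],1]]'
```

```text
t: 6.63
eef_pos: [0.5844, -0.0862, 0.1004]
tool_rot: [0.001, 0.636, 0.772, 0.0]
contact_force: [0.2, -0.3, -2.1]
gripper_width: 0.51
```

```bash
python3 -m handwheel '[[[0,-1,3],[0,0,0],1],[[0,-1,5],[0,0,0],1],[[0,-1,6.5],[0,0,0],1],[[0,-1,6.5],[0,0,0],1],[[0,-1,6.5],[0,0,0],1]]'
```

```text
t: 7.05
eef_pos: [0.583, -0.0862, 0.0943]
tool_rot: [0.001, 0.636, 0.772, 0.0]
contact_force: [-2.5, 0.7, 8.2]
gripper_width: 0.515
```

```bash
python3 -m handwheel '[[[0,0,0],[0,0,0],0],[[0,0,0],[0,0,0],-0.4],[[0,0,0],[0,0,0],-1],[[0,0,0],[0,0,0],-1],[[0,0,0],[0,0,0],-1],[[0,0,0],[0,0,0],-1],[[0,0,-20],[0,0,0],-1],[[0,0,-60],[0,0,0],-1],[[0,0,-100],[0,0,0],-1],[[0,0,-110],[0,0,0],-1],[[0,0,-110],[0,0,0],-1],[[0,0,-110],[0,0,0],-1]]'
python3 - <<'E'
from h import *
o=readout.get_obs(); c=viewer.read_camera("wrist"); save(c,"pics/w3.png")
import pickle; pickle.dump((c,o),open("w3.pkl","wb"))
E
```

```text
t: 8.05
eef_pos: [0.5828, -0.0862, 0.2033]
tool_rot: [0.001, 0.636, 0.772, 0.0]
contact_force: [-0.1, -0.9, -0.6]
gripper_width: 1.003
```

View pics/w3.png

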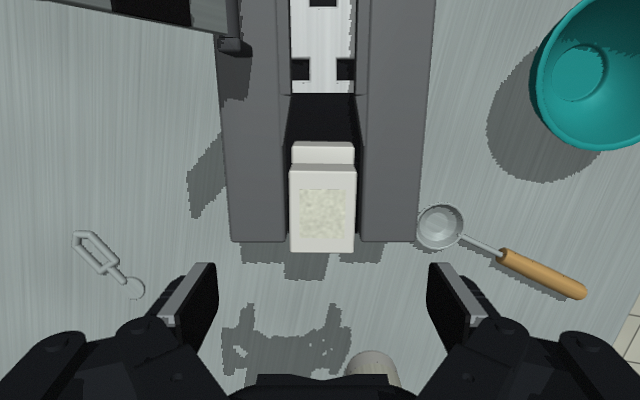

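The cartridge stands straight in the loading end at (322,210). Rear sockets show at rows 58–80 and the front socket's rear edge at row 7. Next: seat position, clamp angle and approach.

```bash
python3 - <<'E'
from h import *; import pickle
c,o=pickle.load(open("w3.pkl","rb"))
org=np.array([.5638,.0115,0]);Q=R.from_euler("z",11,degrees=True)
def d(uv,z): return np.round(Q.inv().apply(onz(c,[uv],z/1000,o)[0]-org)*1000,1)
print("corners",d((230,240),82),d((417,242),82),d((433,0),82))
print("rear sockets",[d(u,60).tolist() for u in [(292,80),(310,80),(292,58),(337,80),(355,80),(355,58)]],"front",d((310,7),60),d((336,7),60), "plate start",d((322,94),60))
print("cart top rear",d((290,252),124),d((355,252),124),"body front",d((291,166),124),d((355,166),124),"nose",d((293,143),100),d((354,143),100))
S=viewer.read_camera("scene");D=viewer.read_camera("side");save(S,"pics/s2.png");save(D,"pics/d2.png")
for th in (1.75,1.85,1.95,2.05,2.1):
    P=[np.array([-55+100*np.cos(th),30+s,116+100*np.sin(th)])/1000 for s in(-22,22)]
    W=Q.apply(P)+org; print(th,np.round((proj(S,W)-[120,110])*2.5).tolist(),np.round((proj(D,W)-[200,120])*2.6).tolist(),proj(c,W,o).round().tolist())
E
```

```text
corners [ -73.8 -138.8   82. ] [  75.3 -140.5   82. ] [71.8 31.1 82. ]
rear sockets [[-23.1, -17.5, 60.0], [-9.6, -17.5, 60.0], [-22.7, -2.1, 60.0], [10.8, -17.5, 60.0], [24.4, -17.5, 60.0], [23.9, -2.1, 60.0]] front [-9.1 31.5 60. ] [ 9.4 31.5 60. ] plate start [ -0.5 -27.6  60. ]
cart top rear [ -22.2 -129.2  124. ] [  21.8 -129.2  124. ] body front [-20. -70. 124.] [ 20.2 -70.  124. ] nose [-20.3 -59.1 100. ] [ 21.3 -59.  100. ]
1.75 [[456.0, 98.0], [492.0, 84.0]] [[435.0, 146.0], [418.0, 177.0]] [[94.0, -18.0], [60.0, -202.0]]
1.85 [[449.0, 96.0], [486.0, 82.0]] [[447.0, 151.0], [430.0, 182.0]] [[67.0, -16.0], [30.0, -197.0]]
1.95 [[443.0, 95.0], [480.0, 82.0]] [[458.0, 157.0], [441.0, 189.0]] [[45.0, -14.0], [6.0, -189.0]]
2.05 [[438.0, 96.0], [474.0, 82.0]] [[469.0, 164.0], [452.0, 196.0]] [[27.0, -11.0], [-14.0, -180.0]]
2.1 [[435.0, 97.0], [471.0, 83.0]] [[474.0, 168.0], [458.0, 199.0]] [[19.0, -9.0], [-21.0, -174.0]]
```

```bash
python3 -m handwheel '[[[-30,0,0],[0,0,0],1],[[-60,0,0],[0,0,0],1],[[-60,0,0],[0,0,0],1],[[-60,0,0],[0,0,0],1],[[-60,0,0],[0,0,0],1],[[-60,0,0],[0,0,0],1],[[-60,0,0],[0,0,0],1],[[-60,0,30],[0,0,0],1],[[-60,0,65],[0,0,0],1],[[-60,0,95],[0,0,0],1],[[-60,0,110],[0,0,0],1],[[-60,0,117],[0,0,0],1],[[-60,0,117],[0,0,0],1],[[-60,0,117],[0,0,0],1]]'
python3 -m handwheel '[[[4,0,0],[0,0,0],1],[[8,0,0],[0,0,0],1],[[11,0,0],[0,0,0],1],[[14,0,0],[0,0,0],1],[[17,0,0],[0,0,0],1],[[20,0,0],[0,0,0],1],[[23,0,0],[0,0,0],1],[[26,0,0],[0,0,0],1],[[29,0,0],[0,0,0],1],[[32,0,0],[0,0,0],1],[[35,0,0],[0,0,0],1],[[38,0,0],[0,0,0],1],[[40,0,0],[0,0,0],1],[[40,0,0],[0,0,0],1]]'
python3 - <<'E'
from h import *
o=readout.get_obs(); c=viewer.read_camera("wrist"); save(c,"pics/w4.png")
org=np.array([.5638,.0115,0]);Q=R.from_euler("z",11,degrees=True)
print(Q.inv().apply(o["eef_pos"]-org))
E
```

```text
t: 9.37
eef_pos: [0.5946, -0.1445, 0.0865]
tool_rot: [0.0, 0.636, 0.772, 0.0]
contact_force: [-0.4, -0.2, 0.5]
gripper_width: 0.005
t: 10.53
eef_pos: [0.5862, -0.1049, 0.0858]
tool_rot: [-0.0, 0.636, 0.772, 0.0]
contact_force: [0.1, -0.1, 1.2]
gripper_width: -0.003
[-0.0001848  -0.11851733  0.08577825]
```

View pics/w4.png

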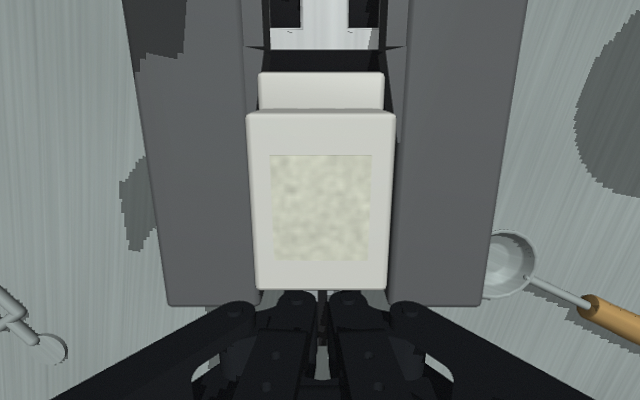

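The cartridge is sliding straight, its rear against the fingers at row 290. I'll go on through the taper.

```bash
python3 -m handwheel '[[[3,0,0],[0,0,0],1],[[6,0,0],[0,0,0],1],[[9,0,0],[0,0,0],1],[[12,0,0],[0,0,0],1],[[15,0,0],[0,0,0],1],[[18,0,0],[0,0,0],1],[[21,0,0],[0,0,0],1],[[24,0,0],[0,0,0],1],[[27,0,0],[0,0,0],1],[[30,0,0],[0,0,0],1],[[33,0,0],[0,0,0],1],[[36,0,0],[0,0,0],1],[[39,0,0],[0,0,0],1],[[42,0,0],[0,0,0],1],[[45,0,0],[0,0,0],1],[[48,0,0],[0,0,0],1],[[51,0,0],[0,0,0],1],[[54,0,0],[0,0,0],1],[[56,0,0],[0,0,0],1],[[56,0,0],[0,0,0],1]]'
python3 -m handwheel '[[[2,0,0],[0,0,0],1],[[4,0,0],[0,0,0],1],[[6,0,0],[0,0,0],1],[[8,0,0],[0,0,0],1],[[10,0,0],[0,0,0],1],[[12,0,0],[0,0,0],1],[[14,0,0],[0,0,0],1],[[16,0,0],[0,0,0],1],[[18,0,0],[0,0,0],1],[[18,0,0],[0,0,0],1]]'
python3 - <<'E'
from h import *
o=readout.get_obs(); c=viewer.read_camera("wrist"); save(c,"pics/w5.png")
org=np.array([.5638,.0115,0]);Q=R.from_euler("z",11,degrees=True)
print(Q.inv().apply(o["eef_pos"]-org))
E
```

```text
t: 12.25
eef_pos: [0.5755, -0.0499, 0.0858]
tool_rot: [-0.0, 0.636, 0.772, 0.0]
contact_force: [0.7, -1.0, 1.6]
gripper_width: -0.001
t: 13.08
eef_pos: [0.5722, -0.0323, 0.0858]
tool_rot: [-0.0, 0.636, 0.772, 0.0]
contact_force: [2.0, -0.8, 2.7]
gripper_width: 0.001
[-0.0001504  -0.04455018  0.08576671]
```

View pics/w5.png

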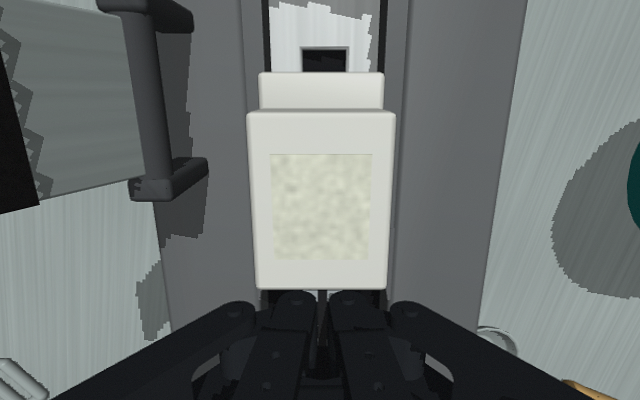

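The cartridge has not dropped yet: the front socket is still visible at (325,60), ahead of the nose. I'll continue slowly.

```bash
python3 -m handwheel '[[[1.5,0,0],[0,0,0],1],[[3,0,0],[0,0,0],1],[[4.5,0,0],[0,0,0],1],[[6,0,0],[0,0,0],1],[[7.5,0,0],[0,0,0],1],[[9,0,0],[0,0,0],1],[[10,0,0],[0,0,0],1],[[10,0,0],[0,0,0],1]]'
python3 -m handwheel '[[[1,0,0],[0,0,0],1],[[2,0,0],[0,0,0],1],[[3,0,0],[0,0,0],1],[[3,0,0],[0,0,0],1]]'
```

```text
t: 13.8
eef_pos: [0.5698, -0.0226, 0.0856]
tool_rot: [-0.001, 0.636, 0.772, -0.0]
contact_force: [-0.3, -1.6, -0.8]
gripper_width: 0.001
t: 14.13
eef_pos: [0.5694, -0.0198, 0.0857]
tool_rot: [-0.0, 0.636, 0.772, -0.0]
contact_force: [-0.3, 0.1, -1.3]
gripper_width: 0.001
```

```bash
python3 -m handwheel '[[[1,0,0],[0,0,0],1],[[2,0,0],[0,0,0],1],[[3,0,0],[0,0,0],1],[[3,0,0],[0,0,0],1]]'
python3 - <<'E'
from h import *
o=readout.get_obs(); c=viewer.read_camera("wrist"); save(c,"pics/w6.png")
org=np.array([.5638,.0115,0]);Q=R.from_euler("z",11,degrees=True)
print(Q.inv().apply(o["eef_pos"]-org),o["contact_force"])
a,b=[cv2.imread(f"pics/w{i}.png") for i in (5,6)]; 
cv2.imwrite("pics/cmp.png",np.hstack([a[30:330,220:440],b[30:330,220:440]]))
E
```

```text
t: 14.47
eef_pos: [0.5691, -0.0171, 0.0858]
tool_rot: [-0.0, 0.636, 0.772, 0.0]
contact_force: [-0.4, -0.2, -0.3]
gripper_width: -0.004
[-0.00026902 -0.02910209  0.08578317] [-0.41585127 -0.1625884  -0.26968883]
```

View pics/cmp.png

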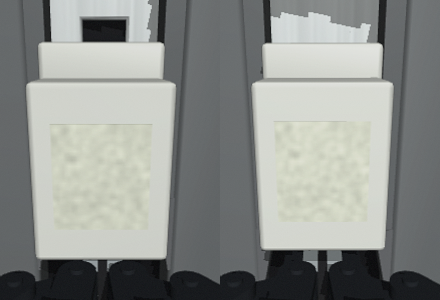

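In the right half the cartridge is about 5% smaller and the front socket is covered, so it looks dropped. I'll confirm it's blocked by a gentle push.

```bash
python3 -m handwheel '[[[1,0,0],[0,0,0],1],[[2,0,0],[0,0,0],1],[[3,0,0],[0,0,0],1],[[3,0,0],[0,0,0],1],[[3,0,0],[0,0,0],1]]'
python3 - <<'E'
from h import *
o=readout.get_obs(); c=viewer.read_camera("wrist"); save(c,"pics/w7.png")
org=np.array([.5638,.0115,0]);Q=R.from_euler("z",11,degrees=True)
print(Q.inv().apply(o["eef_pos"]-org),o["contact_force"])
import pickle; pickle.dump((c,o),open("w7.pkl","wb"))
a,b=[cv2.imread(f"pics/w{i}.png").astype(int) for i in (6,7)]; 
for im in (a,b):
    col=im[:,320].sum(1); print(np.where(abs(np.diff(col))>60)[0].tolist()); row=im[200].sum(1); print(np.where(abs(np.diff(row))>100)[0].tolist())
E
```

```text
t: 14.93
eef_pos: [0.5689, -0.0161, 0.086]
tool_rot: [0.001, 0.637, 0.771, -0.001]
contact_force: [0.7, -5.0, 1.4]
gripper_width: -0.0
[-0.00020655 -0.02804342  0.08603334] [ 0.69376543 -4.99069148  1.3764745 ]
[43, 73, 107, 111, 112, 277, 278, 279, 280]
[211, 255, 256, 387, 388, 496, 567, 621]
[45, 46, 73, 107, 111, 112, 277, 278, 279]
[38, 41, 211, 255, 387, 388, 495, 567, 621]
```

Blocked at 5 N after 1 mm, so it's in its seat (y ≈ 17). Now I'll retreat and go over and behind the open clamp.

```bash
python3 -m handwheel '[[[-8,0,0],[0,0,0],1],[[-15,0,0],[0,0,0],1],[[-15,0,-40],[0,0,0],1],[[-15,0,-80],[0,0,0],1],[[-15,0,-120],[0,0,0],1],[[-15,0,-160],[0,0,0],1],[[-15,0,-164],[0,0,0],1],[[0,-35,-164],[0,0,0],1],[[15,-70,-164],[0,0,0],1],[[35,-105,-164],[0,0,0],1],[[56,-130,-164],[0,0,0],1],[[56,-130,-164],[0,0,0],1],[[56,-130,-164],[0,0,0],1],[[56,-130,-164],[0,0,0],1]]'
python3 - <<'E'
from h import *
o=readout.get_obs()
org=np.array([.5638,.0115,0]);Q=R.from_euler("z",11,degrees=True)
print(Q.inv().apply(o["eef_pos"]-org))
D=viewer.read_camera("side"); S=viewer.read_camera("scene")
a=cv2.resize(D["frame"][130:280,260:420],None,fx=2.5,fy=2.5,interpolation=cv2.INTER_CUBIC)
b=cv2.resize(S["frame"][120:270,250:410],None,fx=2.5,fy=2.5,interpolation=cv2.INTER_CUBIC)
cv2.imwrite("pics/c8.png",np.hstack([a,b])[:,:,::-1])
E
```

```text
t: 16.15
eef_pos: [0.4311, 0.0154, 0.2501]
tool_rot: [0.001, 0.636, 0.772, 0.0]
contact_force: [0.3, 0.1, -0.4]
gripper_width: -0.002
[-0.1295053   0.02911738  0.25011423]
```

View pics/c8.png

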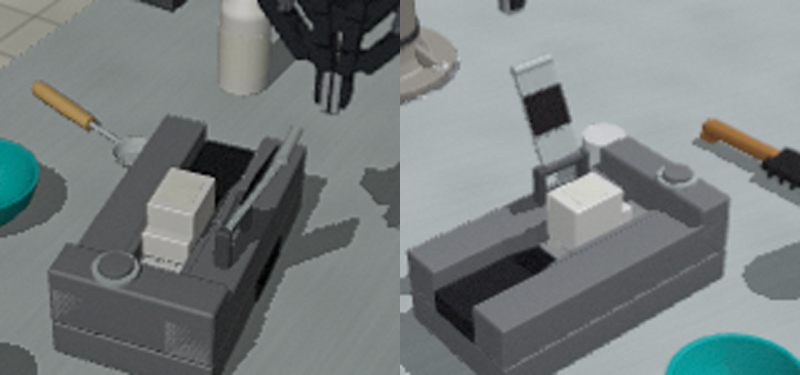

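The cartridge stands in its seat, upright, with the clamp open; the fingers are behind and above the clamp. Descending.

```bash
python3 -m handwheel '[[[0,0,20],[0,0,0],1],[[0,0,40],[0,0,0],1],[[0,0,52],[0,0,0],1],[[0,0,58],[0,0,0],1],[[0,0,58],[0,0,0],1],[[0,0,58],[0,0,0],1]]'
python3 -m handwheel '[[[0,8,0],[0,0,0],1],[[0,16,-1],[0,0,0],1],[[0,24,-2],[0,0,0],1],[[0,32,-3],[0,0,0],1],[[0,40,-5],[0,0,0],1],[[0,48,-7],[0,0,0],1],[[0,57,-9],[0,0,0],1],[[0,57,-9],[0,0,0],1]]'
```

```text
t: 16.75
eef_pos: [0.4309, 0.0157, 0.1919]
tool_rot: [-0.0, 0.636, 0.772, 0.0]
contact_force: [0.6, 0.1, 0.2]
gripper_width: -0.001
t: 17.42
eef_pos: [0.4871, 0.0266, 0.2009]
tool_rot: [-0.0, 0.636, 0.772, -0.0]
contact_force: [-0.5, -0.9, -1.6]
gripper_width: 0.001
```

```bash
python3 -m handwheel '[[[0,7,0],[0,0,0],1],[[0,15,1],[0,0,0],1],[[0,23,2],[0,0,0],1],[[0,31,5],[0,0,0],1],[[0,31,5],[0,0,0],1]]'
python3 - <<'E'
from h import *
D=viewer.read_camera("side"); S=viewer.read_camera("scene")
a=cv2.resize(D["frame"][130:280,260:420],None,fx=2.5,fy=2.5,interpolation=cv2.INTER_CUBIC)
b=cv2.resize(S["frame"][120:270,250:410],None,fx=2.5,fy=2.5,interpolation=cv2.INTER_CUBIC)
cv2.imwrite("pics/c9.png",np.hstack([a,b])[:,:,::-1])
E
```

```text
t: 17.83
eef_pos: [0.5181, 0.0328, 0.196]
tool_rot: [0.0, 0.636, 0.772, 0.001]
contact_force: [-0.0, -0.0, 0.4]
gripper_width: 0.002
```

View pics/c9.png

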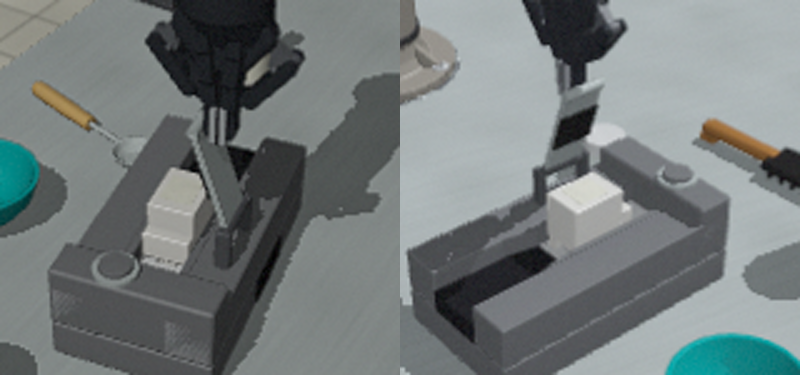

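The clamp is following (now about 1.2 rad) and the cartridge is undisturbed. Continuing the arc.

```bash
python3 -m handwheel '[[[0,8,3],[0,0,0],1],[[0,16,7],[0,0,0],1],[[0,23,12],[0,0,0],1],[[0,29,17],[0,0,0],1],[[0,35,23],[0,0,0],1],[[0,41,30],[0,0,0],1],[[0,46,37],[0,0,0],1],[[0,50,44],[0,0,0],1],[[0,53,52],[0,0,0],1],[[0,55,60],[0,0,0],1],[[0,55,60],[0,0,0],1]]'
python3 -m handwheel '[[[0,1,4],[0,0,0],1],[[0,2,8],[0,0,0],1],[[0,2.5,12],[0,0,0],1],[[0,3,15],[0,0,0],1],[[0,3,17],[0,0,0],1],[[0,3,17],[0,0,0],1]]'
```

```text
t: 18.85
eef_pos: [0.5731, 0.0436, 0.1357]
tool_rot: [0.001, 0.636, 0.772, 0.002]
contact_force: [0.8, -0.1, -0.8]
gripper_width: 0.001
t: 19.35
eef_pos: [0.5752, 0.044, 0.1196]
tool_rot: [0.001, 0.636, 0.772, 0.001]
contact_force: [2.2, -0.6, 2.6]
gripper_width: -0.0
```

```bash
python3 -m handwheel '[[[0,0,1],[0,0,0],1],[[0,0,2],[0,0,0],1],[[0,0,3],[0,0,0],1],[[0,0,3],[0,0,0],1],[[0,0,3],[0,0,0],1]]'
```

```text
t: 19.77
eef_pos: [0.5754, 0.0441, 0.1189]
tool_rot: [0.002, 0.636, 0.772, 0.001]
contact_force: [-5.1, -0.6, 21.8]
gripper_width: -0.001
```

```bash
python3 -m handwheel '[[[0,0,1],[0,0,0],1],[[0,0,1.5],[0,0,0],1],[[0,0,1.5],[0,0,0],1],[[0,0,1.5],[0,0,0],1]]'
python3 -m handwheel '[[[0,0,-10],[0,0,0],1],[[0,0,-50],[0,0,0],1],[[0,-20,-90],[0,0,0],1],[[-40,-40,-130],[0,0,0],1],[[-80,-40,-150],[0,0,0],1],[[-120,-40,-150],[0,0,0],1],[[-120,-40,-150],[0,0,0],1],[[-120,-40,-150],[0,0,0],1]]'
python3 - <<'E'
from h import *
c=viewer.read_camera("wrist");D=viewer.read_camera("side"); S=viewer.read_camera("scene")
org=np.array([.5638,.0115,0]);Q=R.from_euler("z",11,degrees=True)
for th in(0,.06,.12):
  W=Q.apply([[(-55+100*np.cos(th))/1000,(30+s)/1000,(116+100*np.sin(th))/1000] for s in(-22,22)])+org
  print(th,((proj(D,W)-[260,130])*2.5).round(),((proj(S,W)-[250,120])*2.5).round()+[400,0])
a=cv2.resize(D["frame"][130:280,260:420],None,fx=2.5,fy=2.5,interpolation=cv2.INTER_CUBIC)
b=cv2.resize(S["frame"][120:270,250:410],None,fx=2.5,fy=2.5,interpolation=cv2.INTER_CUBIC)
cv2.imwrite("pics/c10.png",np.hstack([a,b])[:,:,::-1])
E
```

```text
t: 20.1
eef_pos: [0.5755, 0.0441, 0.1188]
tool_rot: [0.002, 0.636, 0.772, 0.001]
contact_force: [-8.5, -1.6, 34.4]
gripper_width: 0.001
t: 20.77
eef_pos: [0.5577, -0.0884, 0.2652]
tool_rot: [0.001, 0.639, 0.769, -0.001]
contact_force: [0.5, -0.1, -0.0]
gripper_width: 0.002
0 [[137. 177.]
 [118. 206.]] [[613. 216.]
 [649. 198.]]
0.06 [[137. 172.]
 [118. 201.]] [[613. 210.]
 [649. 193.]]
0.12 [[138. 167.]
 [118. 196.]] [[613. 205.]
 [649. 187.]]
```

View pics/c10.png

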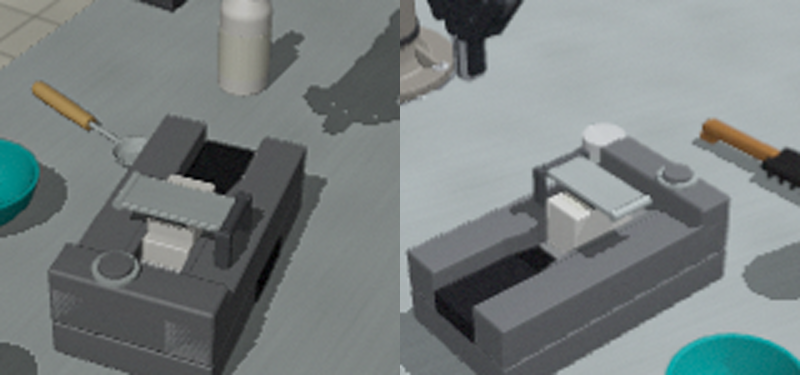

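The clamp lies level over the cartridge. Its lip is at about (613,215)–(650,200), which matches the 0 rad projection. The robot is clear, so I'll hand in.

```bash
python3 - <<'E'
from station import bot
print(bot.hand_in())
E
```

```text
the job is handed in; nothing more can be done
None
```

The treat dispenser is loaded and handed in at about 21 s of the 67 s allowed; `hand_in()` gave no verdict.

1. **Loading:** I gripped the cartridge across its width, stood it in the loading end at about y = -94 mm, and released it. The picture showed it straight and upright.
2. **Seating:** I pushed it along with closed fingers until it dropped into its seat at about y = 17 mm. It looked about 5% smaller in the wrist camera, consistent with the 6 mm drop, and resisted a 5 N push. The clamp was still open.
3. **Clamping:** I swung the clamp over and pressed to 34 N. It stopped moving with the fingertips at z = 118.8 mm, against 119 mm expected for fully shut.

In the last pictures the clamp was level, its free edge matching the position calculated for 0 rad. The cartridge was upright underneath, and the gripper was clear of everything.

I inferred the cartridge's final depth from the clamp reaching its stop and did not measure it directly. I also did not re-measure the other items on the counter, but the ones in view looked undisturbed. No check failed or disagreed.

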